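Load the tape rewinder and hold its key switch on

TASK

Load the wide, tall tape roll onto the rewinder's upright spindle so that it lies flat on the platter, and let go of it. Then take the key with the rectangular bow out of the wooden key block, push it fully home into the rewinder's key switch past its sticky pins, turn it about a quarter turn clockwise (seen from above) to the stop and hold it there: the switch springs back if released, so finish while still gripping the turned key. Leave the other key, the one with the round bow, in the block and do not disturb the other things on the bench.

Things in the scene. Friction and masses are not known exactly. Their poses are not given: they have to be found in the camera images.
- rewinder: bench tape rewinder, fixed to the bench, painted grey with an aluminium platter: base plate 110 (x) x 210 (y) mm, its top 14 mm above the bench; platter and spindle at its +y end, square key switch housing 54 x 54 mm, 52 mm high, at its -y end. Origin: centre of its underside, z up. Its yaw differs from start to start.
- spindle (a point): spindle foot on the rewinder: the centre of the platter's upper face (20 mm above the bench), where the roll's underside comes to rest; axes as the rewinder's. The platter is 70 mm across; the steel spindle is 31 mm across and stands 49 mm above the platter, its top 13 mm tapered.
- keyhole (a point): centre of the key slot's mouth in the switch's top plate (52 mm above the bench), 115 mm from the spindle; axes as the rewinder's. Slot 18 mm along x, 7 mm along y, its rim bevelled 2 mm; plate 8 mm thick, below it a plug with an equal slot and two sticky sprung pins that take about 5 to 20 N to pass. Home: bow's foot on the plate; the key turns only within about 3 mm of home.
- key_switch (a joint): turn of the switch's plug in rad: 0 off (slot along the rewinder's x), grows clockwise seen from above, stop at 1.4 (80 degrees); a spring (0.17 N m at the stop) returns it to 0 when let go. The key has some 0.15 rad of play in the plug: turn the hand 1.5 to 1.55 rad to reach the stop.
- flat_key: the key to use: steel, 72 mm long, upright in the block. Origin at the bit's tip, z up to the bow. Flat bit 16 (x) x 5 (y) mm, z 0 to 22 mm, tip rounded; round shank 5.6 mm thick, z 22 to 34; flat rectangular bow 28 (x) x 8 (y) mm with a small hole, z 34 to 72. Half a turn about z changes nothing. Grip across the bow's 8 mm, about z = 57 mm.
- pin_key: the other key, to be left alone: same size and steel, but a round bow 34 mm across and a plain round pin without a bit; same origin and axes; stands in the other slot of the key block.
- key_block: beech block 44 (x) x 108 (y) x 38 mm, fixed to the bench; origin at the centre of its underside. Two key slots 28 mm either side of its centre along y, each 19 mm along y and 7 mm wide; which key is in which differs. The keys' bows rest on its top, the tips 4 mm above the bench, key x along the block's y.
- tape_roll: the roll to load: tape roll lying flat, 62 mm outside, 48 mm high, bore 38 mm; origin at the centre of its underside, z up
- small_roll: bystander: small flat tape roll, 46 mm across, 15 mm high; origin under its centre
- loupe: bystander: black eye loupe, 38 mm across, 31 mm high; origin under its centre
- flux_bottle: bystander: small bottle, 28 mm across, 61 mm high; origin under its centre
- pin_vice: bystander: brass pin vice lying flat, 75 mm long along its y, 10 mm thick
Not all that is in view belongs to the job. What is shaped like the flat_key but yellow is not meant. Leave any turquoise look-alike of the tape_roll alone.

How it is judged:
By the outcome, as a careful person would: the job done as asked, in the order asked, and still so for the second after the job is handed in, while the arm keeps its last pose, push and grip.
It also fails if it takes over 61 s, if anything falls off the work surface, if the arm or the gripper's body presses on something with over 40 N, if the wrist force passes 120 N, or if a joint passes its speed limit or range.

ROBOT

A 6-joint arm with a two-finger parallel gripper is mounted at the origin on a cart in front of the work surface, level with it; the furniture and walls round the work are solid. World frame = base frame: x ahead of the robot, y to its left, z up, the work surface at z = 0. Lengths are in m, angles in rad, forces in N, time in s.
With the tool pointing down it reaches from about 0.35 to 0.875 m from the base axis. Payload 4.2 kg.
Tool frame: the origin (TCP) lies between the finger pads; the fingertips stand 8 mm ahead of it and the grasp point (between the pads) lies 11 mm behind it; z points along the fingers, y is the direction in which the jaws open and shut (so a half turn about z gives the same grasp; the last joint's range is limited). The gripper opens to 87 mm and grips with 3 to 60 N. Pads are 19 mm wide; open, the fingers measure 117 mm over their backs; the gripper's body (75 mm by 190 mm) begins 51 mm behind the grasp point.
Start: joints at [-0.953, 0.385, 0.008, 0, -1.194, -0.259], TCP at [0.219, -0.585, 0.194] pointing down, gripper open.
Joint ranges: [-3.14, 3.14], [-1.21, 2.06], [-1.07, 1.41], [-3.16, 2.05], [-2.99, -0.16], [-3.1, 3.1]. Speed limits (rad/s): [2.79, 2.79, 3.14, 3.14, 3.14, 3.14].

INTERFACE

Orientations are given as a rotation vector (axis times angle).
In Python, from bench import * gives the robot as it stands.
- The arm moves only by the tool step_arm, never from a script. Its argument "deltas" is a list of rows, each an object of numbers: "dx", "dy", "dz": the shift along the tool's x, y, z in cm; "twist": the turn about the tool's z in rad. In form: [{"dx": .., "dy": .., "dz": .., "twist": ..}, ...]. A call has 1 to 20 rows; each row is the pose to reach, as a shift and turn from the pose commanded when the call began, along the tool's axes at that moment; what a row does not reach only later rows make up. A row lasts 1/12 s, in which the tool goes at most 41.7 mm and 7.16 degrees, less where a joint would pass 70% of its speed; a pose out of reach is approached as far as the arm can. A call with a gripper value outside its range is refused whole. "grip" is the opening in per cent of the stroke, from 0 (shut) to 100 (fully open), set as the call begins (left out, the last holds). The fingers move at their own pace and stop on an object; the grip force is fixed at half the most. Time passes only in rows, so rows that repeat a pose let the fingers close. It gives the time, the measured TCP pose, the force and the opening at its end, in the units of the state.
- get_state(): the state, without advancing time (a new reading comes with each control period).
- capture(name): name is "scene" or "top"; returns a dict with "image" (480x640x3 uint8, red, green, blue), "z_map" (480x640 float32, m along the optical axis (not along the pixel's ray), 0 where there is no reading), "camera_matrix" (3x3 intrinsics, pixels), "rvec" (rotation vector, rad) and "tvec" (3), from world to camera coordinates, as OpenCV has them. Camera axes: x right, y down, z forward; pixel columns grow to the right and rows downward; lengths in m; the calibration is good to about 2 mm. A picture is of the moment at which its call begins.
- finish_job(): hands the job in, once; it reports no verdict.
Trained networks look in a picture, given as the dict that the camera call returned (one of the last four; its "shot" number tells which), for a name from the list of things; names that differ only in an ending like _2 or _b are one class to them, and where a whole thing is asked for, a point or a joint stands for the part that bears it (a point fixed in the world has none). Each returns a list of dicts, best first, with "score" (0 to 1); they miss things now and then, are a little off and sometimes report something else, mostly with a low value. They report only what shows in the picture. A call takes as long as a camera call. They do not tell look-alikes from the thing itself.
- look_for(label, picture): "box" ([left, top, right, bottom] in pixels, round what is visible of it).
- masks_of(label, picture): "region" (480x640 bool, what is visible of it) and "box" ([left, top, right, bottom] in pixels, round what is visible of it).
The state is a dict: "t": time; "q": joint angles; "qd": joint speeds; "effort": joint torques, N m; "eef_pos": TCP position; "ee_rot": TCP orientation; "wrist_force": force on the tool from outside, world axes, zero at the start; "ft_torque": the same for the moment, N m; "opening": finger opening in m.
Only numpy, scipy, OpenCV 4.12 (cv2) and the standard library are available. Lean on these libraries where they do the work, as an engineer would, in place of code of your own. Each camera call takes 0.05 s, during which the arm holds its last target. There are 200 camera calls.

## Working session

There is one attempt and no reset: what is moved stays moved. The work goes in short steps, Python scripts to look and compute and a tool call to move; the robot and the scene stay as the last step left them, time stands still between calls to the robot, and variables do not carry over. Pictures are saved under pics/ and viewed, about 8 in all and at most 12, crops included, and the job is handed in when it is done.

Besides the shell and the picture viewer there is one more tool, called after "Emit:" as name([rows], argument=value, ...), one row to a line, values as JSON. step_arm: Moves the arm, as the interface text tells. Its arguments: {"type":"object","properties":{"deltas":{"type":"array","items":{"type":"object","properties":{"dx":{"type":"number"},"dy":{"type":"number"},"dz":{"type":"number"},"twist":{"type":"number"}}}},"grip":{"type":"number"}},"required":["deltas"]}

```bash
mkdir -p pics; cat > h.py <<'E'
from bench import *
import numpy as np, cv2
def pts(p):
    K=p["camera_matrix"];R=cv2.Rodrigues(np.array(p["rvec"],float))[0];t=np.array(p["tvec"]).reshape(3)
    v,u=np.mgrid[0:480,0:640];z=p["z_map"].astype(float)
    c=np.stack([(u-K[0,2])/K[0,0]*z,(v-K[1,2])/K[1,1]*z,z],-1)
    w=(c-t)@R; w[z<=0]=np.nan
    return w
def save(n,img,box=None,s=1):
    if box: l,t,r,b=box; img=img[t:b,l:r]
    img=cv2.resize(img,None,fx=s,fy=s,interpolation=cv2.INTER_CUBIC)
    cv2.imwrite("pics/"+n,img[:,:,::-1])
E
python3 - <<'E'
from h import *
a=capture("scene");b=capture("top")
np.savez("s0.npz",si=a["image"],sw=pts(a),ti=b["image"],tw=pts(b))
save("scene.png",a["image"]);save("top.png",b["image"])
for n,p in(("scene",a),("top",b)):
    w=pts(p)
    for l in ["rewinder","flat_key","pin_key","key_block","tape_roll","small_roll","loupe","flux_bottle"]:
        for m in masks_of(l,p)[:3]:
            q=w[m["region"]];q=q[~np.isnan(q[:,0])]
            print(n,l,round(m["score"],2),np.round(m["box"]).astype(int),len(q),np.round(np.median(q,0),3),np.round(np.percentile(q[:,2],98),3))
print(get_state())
E
```

```text
scene rewinder 0.85 [233 192 318 252] 2452 [0.578 0.054 0.015] 0.061
scene flat_key 0.72 [326 210 335 233] 188 [0.441 0.034 0.059] 0.076
scene flat_key 0.59 [338 206 349 221] 164 [ 0.435 -0.021  0.058] 0.075
scene flat_key 0.19 [200 253 220 272] 145 [0.565 0.277 0.046] 0.05
scene pin_key 0.51 [339 207 350 220] 165 [ 0.435 -0.021  0.058] 0.074
scene tape_roll 0.75 [235 193 317 254] 2584 [0.579 0.049 0.015] 0.061
scene tape_roll 0.57 [320 327 364 381] 1864 [0.211 0.352 0.038] 0.052
scene tape_roll 0.48 [198 253 222 272] 144 [0.564 0.278 0.046] 0.139
scene small_roll 0.62 [287 263 313 283] 353 [0.427 0.164 0.012] 0.016
top rewinder 0.62 [300 124 422 202] 6155 [0.586 0.029 0.016] 0.063
top flat_key 0.53 [354 233 367 243] 109 [0.44  0.029 0.075] 0.08
top flat_key 0.5 [260 137 276 153] 167 [0.612 0.196 0.061] 0.075
top pin_key 0.52 [300 128 417 202] 6230 [0.586 0.029 0.016] 0.063
top pin_key 0.44 [383 239 401 248] 107 [ 0.434 -0.026  0.072] 0.08
top key_block 0.66 [345 228 406 261] 1351 [ 0.434 -0.     0.039] 0.047
top key_block 0.29 [302 126 418 200] 6278 [0.586 0.029 0.016] 0.063
top tap
[... 272 characters left out ...]
 0.58 [186 133 205 152] 236 [0.617 0.336 0.041] 0.064
{'t': 0.9, 'q': array([-9.53364203e-01,  3.84675443e-01,  7.92636699e-03, -5.18233699e-06,
       -1.19400798e+00, -2.58578309e-01]), 'qd': array([-0.00018814,  0.00089676, -0.00195685,  0.00123905, -0.00030754,
       -0.00166183]), 'effort': array([-1.03791874e-03, -3.90456605e+01,  1.87625510e+01,  4.22444120e+00,
        1.55589340e-02, -4.75808108e-06]), 'eef_pos': array([ 0.21951095, -0.58517049,  0.19397449]), 'ee_rot': array([-5.60659866e-01,  3.09113779e+00, -5.26536545e-05]), 'wrist_force': array([-0.47598599,  0.59771505,  0.57519402]), 'ft_torque': array([ 0.04557232, -0.01142198,  0.02078205]), 'opening': 0.08724855217123492}
```

View pics/scene.png

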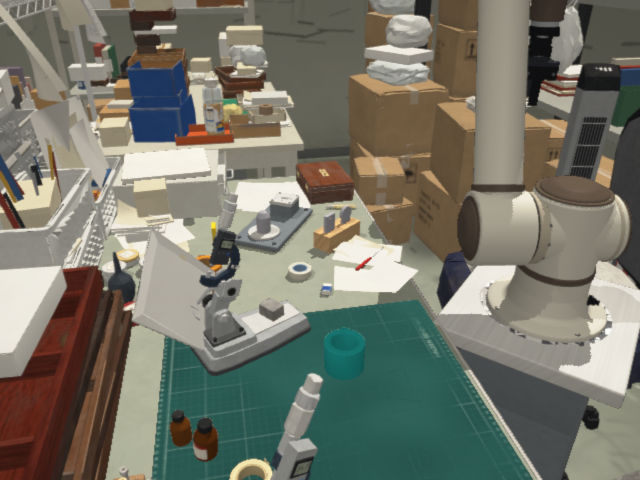

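View pics/top.png

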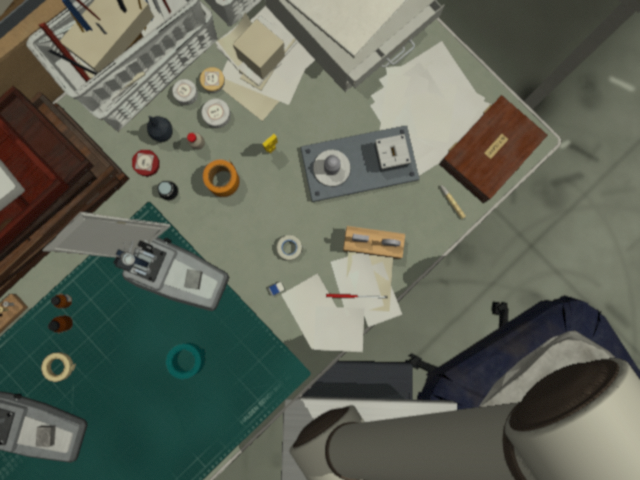

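The scene shows the orange roll at top (220,178). Its look-alike is the turquoise roll at (185,360). The keys are in the block at (360,238) and (392,243), and the yellow key look-alike is at (270,143). The rewinder's spindle is at (332,165) and its switch at (394,153). Tall microscopes stand at (145,255).

```bash
cat > m.py <<'E'
from h import *
d=np.load("s0.npz");ti,tw,si,sw=d["ti"],d["tw"],d["si"],d["sw"]
a=cv2.resize(si[195:260,300:370],None,fx=8,fy=8,interpolation=cv2.INTER_CUBIC)
b=cv2.resize(ti[220:265,335:415],None,fx=7,fy=7,interpolation=cv2.INTER_CUBIC)
c=np.zeros((a.shape[0]+0,800,3),np.uint8);
b2=cv2.resize(b,(400,225)); a2=cv2.resize(a,(400,371))
c=np.zeros((600,800,3),np.uint8); c[:371,:400]=a2; c[:225,400:]=b2
r=cv2.resize(ti[118:208,295:425],(400,277)); c[230:507,400:]=r
save("crop.png",c)
def near(w,x,y,r,z0,z1):
    q=w.reshape(-1,3);q=q[~np.isnan(q[:,0])]
    return q[(np.hypot(q[:,0]-x,q[:,1]-y)<r)&(q[:,2]>z0)&(q[:,2]<z1)]
# roll top ring
for n,w in(("top",tw),("scene",sw)):
    q=near(w,.551,.287,.045,.040,.06); 
    if len(q)>20: print(n,"roll",len(q),cv2.minEnclosingCircle(q[:,:2].astype(np.float32)),q[:,:2].mean(0),np.median(q[:,2]))
    q=near(w,.595,.05,.16,.009,.019)
    rc=cv2.minAreaRect((q[:,:2]*1000).astype(np.float32)); print(n,"base",len(q),rc,np.median(q[:,2]))
    q=near(w,.585,-.02,.07,.045,.058)
    if len(q)>20: print(n,"sw",len(q),cv2.minAreaRect((q[:,:2]*1000).astype(np.float32)),q[:,:2].mean(0)*1000,np.median(q[:,2]))
    q=near(w,.575,.09,.06,.030,.08)
    if len(q): print(n,"spin",len(q),cv2.minEnclosingCircle((q[:,:2]*1000).astype(np.float32)),q[:,:2].mean(0)*1000,q[:,2].max())
    q=near(w,.434,0,.08,.030,.042); print(n,"block",len(q),cv2.minAreaRect((q[:,:2]*1000).astype(np.float32)),np.median(q[:,2]))
    for y in(.032,-.024):
        q=near(w,.437,y,.026,.048,.09); print(n,"key",len(q),q[:,:2].mean(0)*1000,np.ptp(q,axis=0)*1000,cv2.minAreaRect((q[:,:2]*1000).astype(np.float32)),np.percentile(q[:,2],[5,50,95]))
# tall things
for n,w in(("top",tw),("scene",sw)):
    g=w.reshape(-1,3);g=g[(~np.isnan(g[:,0]))&(g[:,0]>.2)&(g[:,0]<.75)&(abs(g[:,1])<.55)&(g[:,2]>.08)]
    H,_,_=np.histogram2d(g[:,0],g[:,1],bins=[np.arange(.2,.76,.05),np.arange(-.1,.56,.05)])
    M=np.zeros(H.shape)
    for x,y,z in g:
        i,j=int((x-.2)//.05),int((y+.1)//.05)
        if 0<=i<H.shape[0] and 0<=j<H.shape[1]: M[i,j]=max(M[i,j],z)
    print(n);print((M*100).astype(int))
E
python3 m.py
```

```text
top roll 573 ((0.5528415441513062, 0.28650227189064026), 0.033521804958581924) [0.55053323 0.287492  ] 0.048596848445687034
top base 4557 ((619.954833984375, 38.15696716308594), (248.74229431152344, 268.7033386230469), 42.13005065917969) 0.014730076308033144
top sw 846 ((605.7140502929688, -30.109153747558594), (55.17948532104492, 54.995853424072266), 13.670445442199707) [605.29048521 -29.8789816 ] 0.052872178386965514
top spin 262 ((578.360595703125, 81.701904296875), 15.387236595153809) [575.28708929  81.95351762] 0.07453989964547732
top block 1113 ((438.8079528808594, -0.18872833251953125), (108.25311279296875, 44.67121887207031), 83.74439239501953) 0.03871559408560206
top key 104 [440.77168846  28.15083464] [11.15311372 27.71720397 32.45020638] ((441.7288818359375, 27.820167541503906), (28.046478271484375, 8.638310432434082), 82.79278564453125) [0.05239236 0.07600733 0.07932708]
top key 116 [434.65187602 -27.2868207 ] [10.98126662 32.94499961 33.42504906] ((435.46246337890625, -28.04812240600586), (33.242313385009766, 8.543630599975586), 83.17176818847656) [0.05264711 0.0719545  
[... 1361 characters left out ...]
0  0  0 14 18  0 18]
 [ 0  0  0  0  0  0  0  0  0  0  0 14 18]
 [ 0  0  0  0  0  0  0  0  0  0  0 14 14]
 [ 0  0  0  0  0  0  0  0  0  0 10 19 19]
 [ 0  0  0  0  0  0  0  0  0  0 19 20 24]
 [ 0  0 10 10  0 13 13  8  0 19 20 24 27]]
scene
[[ 0 49  0  0  0  0  0  0  0  0  0  0  0]
 [ 0  0  0  0  0  0  0  0  0  0  0  0  0]
 [ 0  0  0  0  0  0  0  0  0  0  0  0  0]
 [ 0  0  0  0  0  0  0  0  0 26 23  9 15]
 [ 0  0  0  0  0  0  0  0  0 14 20 22 19]
 [ 0  0  0  0  0  0  0  0  0 13 14 22 17]
 [ 0  0  0  0  0  0  0  0  0  0  0 14 17]
 [ 0  0  0  0  0  0  0  0  0  0  0  9  0]
 [ 0  0  0  0  0  0  0  0  0  0  9  0 19]
 [ 0  0  0  0  0  0  0  0  0  0 18 20 24]
 [ 0  0  9  9  0 13 13  0  0 19 20 24 24]]
```

View pics/crop.png

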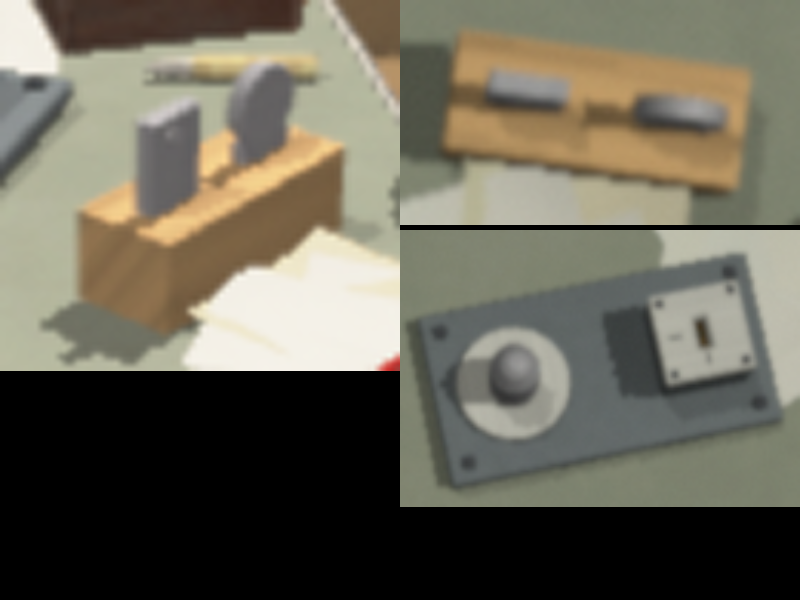

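The crop shows the flat rectangular bow at scene-crop (168,155), which is top pixel (360,238), and the round bow at top (392,243). So flat_key is the block's +y key at about (0.4417, 0.0278), and the roll to load is the orange one. Next I'll work out the first move.

```bash
cat >> h.py <<'E'
def psi_now(s=None):
    s=s or get_state();R=cv2.Rodrigues(np.array(s["ee_rot"],float))[0];return np.degrees(np.arctan2(R[1,0],R[0,0]))
def go(x,y,z,psi):
    s=get_state();R=cv2.Rodrigues(np.array(s["ee_rot"],float))[0]
    d=R.T@(np.array([x,y,z])-s["eef_pos"])*100
    tw=-np.radians((psi-psi_now(s)+180)%360-180)
    print("t",round(s["t"],2),"pos",np.round(s["eef_pos"],4),"psi",round(psi_now(s),2),"F",np.round(s["wrist_force"],1),"op",round(s["opening"],4),"q6",round(s["q"][5],2))
    print("dx %.2f dy %.2f dz %.2f twist %.3f"%(*d,tw),"tilt",np.round(R[:,2],4))
E
python3 -c "
from h import *
go(.552,.2865,.13,170)"
```

```text
t 0.9 pos [ 0.2195 -0.5852  0.194 ] psi -159.44 F [-0.5  0.6  0.6] op 0.0872 q6 -0.26
dx -61.74 dy 69.94 dz 6.40 twist 0.533 tilt [ 0. -0. -1.]
```

Emit:
step_arm([
  {"dx": -3, "dy": 3.4, "twist": 0.05},
  {"dx": -6, "dy": 6.8, "twist": 0.1},
  {"dx": -9, "dy": 10.2, "twist": 0.15},
  {"dx": -12, "dy": 13.6, "twist": 0.2},
  {"dx": -15, "dy": 17, "twist": 0.25},
  {"dx": -18, "dy": 20.4, "twist": 0.3},
  {"dx": -21, "dy": 23.8, "twist": 0.35},
  {"dx": -24, "dy": 27.2, "twist": 0.4},
  {"dx": -27, "dy": 30.6, "twist": 0.45},
  {"dx": -30, "dy": 34, "twist": 0.5},
  {"dx": -33, "dy": 37.4, "twist": 0.53},
  {"dx": -36, "dy": 40.8, "twist": 0.53},
  {"dx": -39, "dy": 44.2, "twist": 0.53},
  {"dx": -42, "dy": 47.6, "twist": 0.53},
  {"dx": -45, "dy": 51, "twist": 0.53},
  {"dx": -48, "dy": 54.4, "twist": 0.53},
  {"dx": -51, "dy": 57.8, "twist": 0.53},
  {"dx": -54, "dy": 61.2, "twist": 0.53},
  {"dx": -57, "dy": 64.6, "twist": 0.53},
  {"dx": -60, "dy": 68, "twist": 0.53},
], grip=100)

```text
$.deltas[0]: bad value
```

```bash
python3 -c "
from h import *
go(.552,.2865,.019,170)"
```

```text
t 0.9 pos [ 0.2195 -0.5852  0.194 ] psi -159.44 F [-0.5  0.6  0.6] op 0.0872 q6 -0.26
dx -61.74 dy 69.94 dz 17.50 twist 0.533 tilt [ 0. -0. -1.]
```

Emit:
step_arm([
  {"dx": -3, "dy": 3.4, "dz": 0, "twist": 0.05},
  {"dx": -6, "dy": 6.8, "dz": 0, "twist": 0.1},
  {"dx": -9, "dy": 10.2, "dz": 0, "twist": 0.15},
  {"dx": -12, "dy": 13.6, "dz": 0, "twist": 0.2},
  {"dx": -15, "dy": 17, "dz": 0, "twist": 0.25},
  {"dx": -18, "dy": 20.4, "dz": 0, "twist": 0.3},
  {"dx": -21, "dy": 23.8, "dz": 0, "twist": 0.35},
  {"dx": -24, "dy": 27.2, "dz": 0, "twist": 0.4},
  {"dx": -27, "dy": 30.6, "dz": 0, "twist": 0.45},
  {"dx": -30, "dy": 34, "dz": 0, "twist": 0.5},
  {"dx": -33, "dy": 37.4, "dz": 0, "twist": 0.53},
  {"dx": -36, "dy": 40.8, "dz": 0, "twist": 0.53},
  {"dx": -39, "dy": 44.2, "dz": 0, "twist": 0.53},
  {"dx": -42, "dy": 47.6, "dz": 0, "twist": 0.53},
  {"dx": -45, "dy": 51, "dz": 0, "twist": 0.53},
  {"dx": -48, "dy": 54.4, "dz": 0, "twist": 0.53},
  {"dx": -51, "dy": 57.8, "dz": 0, "twist": 0.53},
  {"dx": -54, "dy": 61.2, "dz": 0, "twist": 0.53},
  {"dx": -57, "dy": 64.6, "dz": 0, "twist": 0.53},
  {"dx": -60, "dy": 68, "dz": 0, "twist": 0.53},
], grip=100)

```text
t: 2.57
eef_pos: [0.5166, 0.1957, 0.1942]
ee_rot: [0.268, 3.13, 0.0]
wrist_force: [0.5, -0.7, -0.7]
opening: 0.087
```

```bash
python3 -c "
from h import *
go(.552,.2865,.019,170)"
```

```text
t 2.57 pos [0.5166 0.1957 0.1942] psi 170.23 F [ 0.5 -0.7 -0.7] op 0.087 q6 -2.4
dx -1.93 dy 9.54 dz 17.53 twist 0.004 tilt [ 5.e-04  2.e-04 -1.e+00]
```

Emit:
step_arm([
  {"dx": -0.8, "dy": 3.9, "dz": 0, "twist": 0},
  {"dx": -1.6, "dy": 7.8, "dz": 0, "twist": 0},
  {"dx": -1.93, "dy": 9.54, "dz": 3, "twist": 0},
  {"dx": -1.93, "dy": 9.54, "dz": 7, "twist": 0},
  {"dx": -1.93, "dy": 9.54, "dz": 9, "twist": 0},
  {"dx": -1.93, "dy": 9.54, "dz": 9, "twist": 0},
  {"dx": -1.93, "dy": 9.54, "dz": 9, "twist": 0},
])

```text
t: 3.15
eef_pos: [0.5515, 0.2839, 0.1033]
ee_rot: [-0.268, -3.129, 0.003]
wrist_force: [0.4, -0.8, 0.4]
opening: 0.0872
```

```bash
python3 - <<'E'
from h import *
go(.552,.2865,.019,170)
a=capture("top");b=capture("scene")
c=np.hstack([cv2.resize(a["image"][100:280,120:340],(400,327)),cv2.resize(b["image"][180:342,130:330],(400,327))]);save("a1.png",c)
E
```

```text
t 3.15 pos [0.5515 0.2839 0.1033] psi 170.22 F [ 0.4 -0.8  0.4] op 0.0872 q6 -2.48
dx -0.02 dy 0.29 dz 8.43 twist 0.004 tilt [-0.0012 -0.0021 -1.    ]
```

View pics/a1.png

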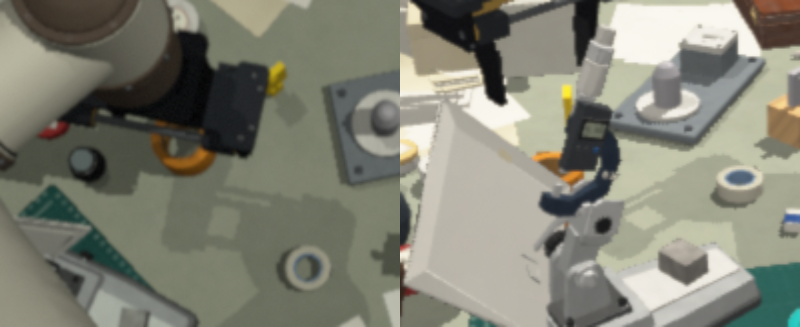

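The gripper straddles the orange roll at crop (183,150), clear of the bottle and loupe. I'll descend now.

Emit:
step_arm([
  {"dx": 0, "dy": 0.1, "dz": 2.5, "twist": 0},
  {"dx": 0, "dy": 0.1, "dz": 5, "twist": 0},
  {"dx": 0, "dy": 0.1, "dz": 7, "twist": 0},
  {"dx": 0, "dy": 0.1, "dz": 8.4, "twist": 0},
  {"dx": 0, "dy": 0.1, "dz": 8.4, "twist": 0},
  {"dx": 0, "dy": 0.1, "dz": 8.4, "twist": 0},
])

```text
t: 3.75
eef_pos: [0.5529, 0.2857, 0.0217]
ee_rot: [0.268, 3.128, 0.002]
wrist_force: [0.4, -0.1, 1.1]
opening: 0.087
```

Emit:
step_arm([
  {"dx": 0, "dy": 0, "dz": 0, "twist": 0},
  {"dx": 0, "dy": 0, "dz": 0, "twist": 0},
  {"dx": 0, "dy": 0, "dz": 0, "twist": 0},
  {"dx": 0, "dy": 0, "dz": 0, "twist": 0},
  {"dx": 0, "dy": 0, "dz": 0, "twist": 0},
  {"dx": 0, "dy": 0, "dz": 0, "twist": 0},
  {"dx": 0, "dy": 0, "dz": 0, "twist": 0},
], grip=55)

```text
t: 4.33
eef_pos: [0.5518, 0.2853, 0.0201]
ee_rot: [0.268, 3.13, 0.0]
wrist_force: [-0.6, -0.2, -0.9]
opening: 0.0509
```

```bash
python3 - <<'E'
from h import *
go(.552,.2865,.1,170)
E
```

```text
t 4.33 pos [0.5518 0.2853 0.0201] psi 170.19 F [-0.6 -0.2 -0.9] op 0.0509 q6 -2.48
dx -0.00 dy 0.13 dz -7.99 twist 0.003 tilt [ 1.e-04  1.e-04 -1.e+00]
```

```bash
python3 - <<'E'
from h import *
a=capture("top");b=capture("scene");go(.552,.2865,.1,170)
for m in masks_of("tape_roll",a)[:3]:
    w=pts(a);q=w[m["region"]];q=q[~np.isnan(q[:,0])];print(m["score"],m["box"],np.median(q,0))
c=np.hstack([cv2.resize(a["image"][100:280,120:340],(400,327)),cv2.resize(b["image"][180:342,130:330],(400,327))]);save("a2.png",c)
E
```

```text
t 4.43 pos [0.5518 0.2853 0.0199] psi 170.2 F [-0.6  0.2  1.2] op 0.0491 q6 -2.48
dx -0.00 dy 0.12 dz -8.01 twist 0.003 tilt [ 1.e-04  0.e+00 -1.e+00]
0.54 [205.0, 186.5, 231.2, 199.4] [0.52369515 0.28909766 0.04676648]
```

View pics/a2.png

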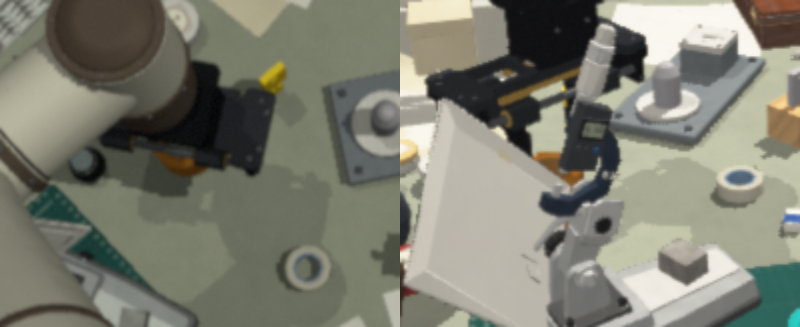

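```bash
python3 - <<'E'
from h import *
d=np.load("s0.npz")
def orange(img,w,n):
    h=cv2.cvtColor(img,cv2.COLOR_RGB2HSV);m=(h[...,0]>5)&(h[...,0]<20)&(h[...,1]>140)&(np.hypot(w[...,0]-.552,w[...,1]-.287)<.09)
    q=w[m];r=np.argwhere(m);print(n,len(q),"px",r.min(0),r.max(0),np.round(np.nanmin(q,0),3),np.round(np.nanmax(q,0),3))
orange(d["ti"],d["tw"],"top0");orange(d["si"],d["sw"],"sc0")
a=capture("top");b=capture("scene");orange(a["image"],pts(a),"top1");orange(b["image"],pts(b),"sc1")
s=get_state();print(s["opening"],s["wrist_force"])
R=cv2.Rodrigues(s["ee_rot"])[0]
for p,n in((a,"top"),(b,"scene")):
    W=np.array([s["eef_pos"]+R@np.array([0,y,z]) for y in(-.0245,0,.0245) for z in(-.011,.008)])
    print(n,np.round(cv2.projectPoints(W,p["rvec"],p["tvec"],p["camera_matrix"],None)[0].reshape(-1,2),0).tolist())
w=pts(b)
for r in range(225,270,4): print(r,[("%.0f,%.0f,%.0f"%tuple(w[r,c]*1000) if not np.isnan(w[r,c,0]) else "-") for c in range(182,226,6)])
E
```

```text
top0 770 px [160 203] [195 238] [ 0.52   0.257 -0.003] [0.589 0.328 0.058]
sc0 126 px [255 197] [271 221] [0.521 0.264 0.028] [0.585 0.296 0.05 ]
top1 190 px [183 205] [196 232] [0.507 0.251 0.012] [0.536 0.314 0.142]
sc1 122 px [217 181] [271 220] [0.521 0.267 0.03 ] [0.586 0.348 0.149]
0.048641304604542135 [-1.00645412 -0.48416532  0.41868239]
top [[235.0, 180.0], [237.0, 182.0], [222.0, 178.0], [224.0, 180.0], [210.0, 175.0], [211.0, 177.0]]
scene [[218.0, 265.0], [219.0, 273.0], [207.0, 270.0], [208.0, 278.0], [197.0, 275.0], [198.0, 283.0]]
225 ['536,344,155', '536,331,150', '533,320,146', '748,116,-0', '736,108,-1', '522,289,136', '390,401,220', '379,401,224']
229 ['539,343,146', '537,331,142', '530,324,141', '732,131,-0', '523,303,134', '520,292,130', '382,409,220', '382,399,216']
233 ['534,347,142', '528,340,140', '522,332,139', '525,316,131', '705,139,1', '557,259,97', '380,412,215', '372,409,217']
237 ['533,350,136', '525,343,135', '525,331,130', '521,321,127', '696,149,-2', '556,260,89', '377,416,212', '370,411,212']
241 ['531,352,130', '526,344,128', '521,335,125', '693,1
[... 209 characters left out ...]
48,328,97', '548,314,91', '668,195,-3', '654,191,-0', '387,420,192', '376,420,195', '-']
253 ['447,424,168', '450,411,160', '544,319,86', '652,210,-0', '644,201,-2', '384,424,188', '373,422,191', '370,415,188']
257 ['445,427,163', '449,413,155', '548,317,76', '577,278,47', '563,275,51', '381,428,184', '374,423,184', '372,413,180']
261 ['444,429,157', '446,416,150', '447,404,144', '572,283,43', '566,274,40', '379,430,180', '374,423,178', '372,414,174']
265 ['442,432,153', '444,419,146', '447,405,137', '448,393,131', '566,275,32', '392,419,163', '529,279,46', '577,217,-1']
269 ['437,436,150', '441,422,141', '442,410,135', '446,395,126', '449,381,117', '528,296,46', '523,285,42', '400,388,138']
```

```bash
python3 - <<'E'
from h import *
d=np.load("s0.npz")
def O(i):
    h=cv2.cvtColor(i,cv2.COLOR_RGB2HSV);return (h[...,0]>5)&(h[...,0]<20)&(h[...,1]>140)
a=capture("top");b=capture("scene")
for i0,i1,r0,r1,cs in((d["ti"],a["image"],158,215,range(204,238,2)),(d["si"],b["image"],252,276,range(198,222,2))):
    A,B=O(i0),O(i1)
    print([(c,*[ (int(np.flatnonzero(M[r0:r1,c])[0]+r0),int(np.flatnonzero(M[r0:r1,c])[-1]+r0)) if M[r0:r1,c].any() else None for M in(A,B)]) for c in cs])
save("a3.png",np.hstack([cv2.resize(x[225:285,175:235],(400,400),interpolation=cv2.INTER_CUBIC) for x in(d["si"],b["image"])]))
E
```

```text
[(204, (169, 183), None), (206, (166, 186), (183, 185)), (208, (164, 188), (184, 187)), (210, (163, 190), (184, 190)), (212, (162, 192), (185, 192)), (214, (161, 193), (186, 193)), (216, (160, 194), (187, 194)), (218, (160, 195), (187, 195)), (220, (160, 195), (187, 196)), (222, (160, 195), (187, 196)), (224, (161, 195), (187, 196)), (226, (161, 195), (189, 195)), (228, (162, 195), (191, 194)), (230, (163, 194), (191, 194)), (232, (165, 193), (191, 192)), (234, (168, 191), None), (236, (172, 189), None)]
[(198, (257, 259), (257, 258)), (200, (256, 259), (256, 259)), (202, (255, 260), (256, 260)), (204, (255, 262), (256, 262)), (206, (256, 263), (256, 263)), (208, (256, 265), (256, 263)), (210, (256, 267), None), (212, (266, 269), (267, 268)), (214, (265, 270), (266, 270)), (216, (264, 270), (265, 270)), (218, (264, 269), (265, 269)), (220, (264, 268), (265, 267))]
```

View pics/a3.png

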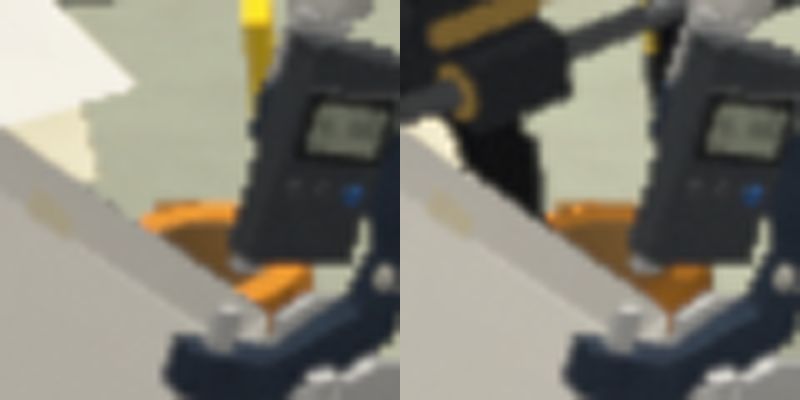

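The roll has not shifted. The left finger, at crop (515,190), sits against its outer side, although the opening reads less than 62 mm. I'll close further to see whether the fingers are held.

Emit:
step_arm([
  {"dx": 0, "dy": 0, "dz": 0, "twist": 0},
  {"dx": 0, "dy": 0, "dz": 0, "twist": 0},
], grip=40)

```text
t: 4.85
eef_pos: [0.5517, 0.2851, 0.02]
ee_rot: [-0.269, -3.13, 0.0]
wrist_force: [-0.7, 0.2, 1.7]
opening: 0.0414
```

```bash
python3 - <<'E'
from h import *
b=capture("scene")
c=cv2.imread("pics/a1.png")[:,400:]
psi=np.radians(170.2);ty=np.array([np.sin(psi),-np.cos(psi),0])
for up in(0,.03,.04,.05):
    W=np.array([np.array([.5515,.2839,.0953+up])+s*ty*.0436 for s in(-1,1)]+[np.array([.5515,.2839,.0953+up])+s*ty*.0585 for s in(-1,1)])
    p=cv2.projectPoints(W,b["rvec"],b["tvec"],b["camera_matrix"],None)[0].reshape(-1,2);print(up,((p-[130,180])*2).round(0).tolist())
# dark finger extents in a1 crop
g=c.max(2)<45
for r in range(30,130,6): print(r,np.flatnonzero(g[r])[[0,-1]] if g[r].any() else None, [int(x) for x in np.flatnonzero(np.diff(g[r].astype(int)))])
E
```

```text
0 [[187.0, 104.0], [109.0, 136.0], [200.0, 98.0], [94.0, 142.0]]
0.03 [[185.0, 75.0], [104.0, 106.0], [197.0, 70.0], [90.0, 112.0]]
0.04 [[184.0, 65.0], [103.0, 96.0], [197.0, 60.0], [88.0, 102.0]]
0.05 [[183.0, 56.0], [101.0, 86.0], [196.0, 51.0], [87.0, 92.0]]
30 [ 32 194] [31, 73, 79, 107, 175, 194]
36 [ 43 192] [42, 59, 63, 74, 80, 99, 176, 192]
42 [ 54 187] [53, 92, 176, 187]
48 [ 64 185] [63, 94, 176, 185]
54 [ 76 183] [75, 98, 177, 183]
60 [ 79 180] [78, 99, 178, 180]
66 [ 81 100] [80, 100]
72 [ 84 100] [83, 100]
78 [ 85 101] [84, 101]
84 [ 87 101] [86, 101]
90 [ 87 103] [86, 103]
96 [ 90 103] [89, 103]
102 [ 98 103] [97, 103]
108 None []
114 None []
120 [182 187] [181, 187]
126 [180 182] [179, 182]
```

The scene camera puts the fingertips about 35 mm higher than the reported pose says, so the fingers closed above the roll. I'll reopen and descend, watching the force.

Emit:
step_arm([
  {"dx": 0, "dy": 0, "dz": -0.5, "twist": 0},
  {"dx": 0, "dy": 0, "dz": -0.5, "twist": 0},
  {"dx": 0, "dy": 0, "dz": -0.5, "twist": 0},
  {"dx": 0, "dy": 0, "dz": -0.5, "twist": 0},
  {"dx": 0, "dy": 0, "dz": -0.5, "twist": 0},
  {"dx": 0, "dy": 0, "dz": -0.5, "twist": 0},
  {"dx": 0, "dy": 0, "dz": -0.5, "twist": 0},
  {"dx": 0, "dy": 0, "dz": -0.5, "twist": 0},
], grip=100)

```text
t: 5.57
eef_pos: [0.5517, 0.2852, 0.0249]
ee_rot: [-0.269, -3.13, 0.0]
wrist_force: [0.1, -0.2, 0.4]
opening: 0.0827
```

Emit:
step_arm([
  {"dx": 0, "dy": 0, "dz": 0.5, "twist": 0},
  {"dx": 0, "dy": 0, "dz": 1.0, "twist": 0},
  {"dx": 0, "dy": 0, "dz": 1.3, "twist": 0},
  {"dx": 0, "dy": 0, "dz": 1.3, "twist": 0},
  {"dx": 0, "dy": 0, "dz": 1.3, "twist": 0},
])

```text
t: 5.98
eef_pos: [0.5515, 0.285, 0.0114]
ee_rot: [-0.268, -3.129, 0.001]
wrist_force: [0.3, 0.8, -0.6]
opening: 0.0869
```

```bash
python3 - <<'E'
from h import *
go(.552,.2865,.1,170)
b=capture("scene");a=capture("top");w=pts(b);g=b["image"].max(2)<45
m=g&(abs(w[...,0]-.55)<.04)&(abs(w[...,1]-.33)<.03)&(w[...,2]<.13)
q=w[m];r=np.argwhere(m);print(len(q),np.nanmin(q,0),np.nanmax(q,0),r.min(0),r.max(0))
t=pts(a);m=(abs(t[...,0]-.55)<.12)&(abs(t[...,1]-.287)<.1)&(t[...,2]>.07);q=t[m];print(np.percentile(q[:,2],[1,5,20,50,80]))
E
```

```text
t 5.98 pos [0.5515 0.285  0.0114] psi 170.19 F [ 0.3  0.8 -0.6] op 0.0869 q6 -2.48
dx -0.02 dy 0.15 dz -8.86 twist 0.003 tilt [-8.e-04 -8.e-04 -1.e+00]
63 [0.52234373 0.33987228 0.11643919] [0.52912213 0.35967285 0.12988522] [239 180] [248 190]
[0.10473698 0.13499015 0.21238279 0.38214178 0.40230841]
```

Emit:
step_arm([
  {"dx": 0, "dy": 0, "dz": 0.2, "twist": 0},
  {"dx": 0, "dy": 0, "dz": 0.4, "twist": 0},
  {"dx": 0, "dy": 0, "dz": 0.5, "twist": 0},
])

```text
t: 6.33
eef_pos: [0.5516, 0.2851, 0.0067]
ee_rot: [-0.269, -3.13, 0.0]
wrist_force: [-0.6, 1.0, -0.4]
opening: 0.0868
```

Emit:
step_arm([
  {"dx": 0, "dy": 0, "dz": 0.3, "twist": 0},
  {"dx": 0, "dy": 0, "dz": 0.6, "twist": 0},
  {"dx": 0, "dy": 0, "dz": 0.9, "twist": 0},
  {"dx": 0, "dy": 0, "dz": 1.2, "twist": 0},
  {"dx": 0, "dy": 0, "dz": 1.5, "twist": 0},
  {"dx": 0, "dy": 0, "dz": 1.5, "twist": 0},
])

```text
t: 6.83
eef_pos: [0.5513, 0.2848, -0.0089]
ee_rot: [-0.269, -3.129, 0.002]
wrist_force: [-0.3, -0.7, 0.9]
opening: 0.0866
```

```bash
python3 - <<'E'
from h import *
go(.552,.2865,.1,170)
b=capture("scene");a=capture("top")
c=np.hstack([cv2.resize(a["image"][100:280,120:340],(400,327)),cv2.resize(b["image"][180:342,130:330],(400,327))]);save("a4.png",c)
E
```

```text
t 6.83 pos [ 0.5513  0.2848 -0.0089] psi 170.18 F [-0.3 -0.7  0.9] op 0.0866 q6 -2.48
dx -0.03 dy 0.16 dz -10.89 twist 0.003 tilt [-1.2e-03 -9.0e-04 -1.0e+00]
```

View pics/a4.png

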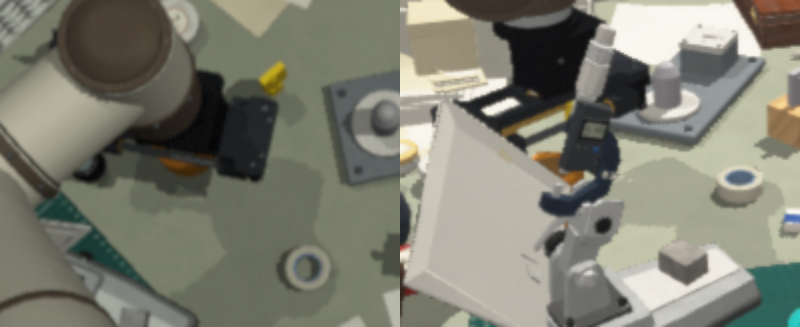

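Emit:
step_arm([
  {"dx": 0, "dy": 0.1, "dz": 0.2, "twist": 0},
  {"dx": 0, "dy": 0.1, "dz": 0.4, "twist": 0},
  {"dx": 0, "dy": 0.1, "dz": 0.4, "twist": 0},
  {"dx": 0, "dy": 0.1, "dz": 0.4, "twist": 0},
  {"dx": 0, "dy": 0.1, "dz": 0.4, "twist": 0},
  {"dx": 0, "dy": 0.1, "dz": 0.4, "twist": 0},
  {"dx": 0, "dy": 0.1, "dz": 0.4, "twist": 0},
], grip=50)

```text
t: 7.52
eef_pos: [0.552, 0.2862, -0.012]
ee_rot: [0.269, 3.13, 0.0]
wrist_force: [0.3, -0.2, -0.8]
opening: 0.0611
```

The opening reads 61 mm, so the roll is held. I'll lift it and carry it over the spindle.

Emit:
step_arm([
  {"dx": 0, "dy": 0, "dz": -0.8, "twist": 0},
  {"dx": 0, "dy": 0, "dz": -2, "twist": 0},
  {"dx": 0, "dy": 0, "dz": -4, "twist": 0},
  {"dx": 0, "dy": 0, "dz": -6, "twist": 0},
  {"dx": 0, "dy": 0, "dz": -8, "twist": 0},
  {"dx": 0, "dy": 0, "dz": -9, "twist": 0},
  {"dx": 0, "dy": 0, "dz": -9.2, "twist": 0},
  {"dx": 0, "dy": 0, "dz": -9.2, "twist": 0},
], grip=45)

```text
t: 8.18
eef_pos: [0.5521, 0.2865, 0.081]
ee_rot: [0.269, 3.129, 0.003]
wrist_force: [-0.1, -0.4, -2.0]
opening: 0.0609
```

```bash
python3 - <<'E'
from h import *
go(.578,.0815,.08,170)
E
```

```text
t 8.18 pos [0.5521 0.2865 0.081 ] psi 170.18 F [-0.1 -0.4 -2. ] op 0.0609 q6 -2.48
dx -6.05 dy -19.76 dz 0.07 twist 0.003 tilt [ 0.0013  0.0015 -1.    ]
```

Emit:
step_arm([
  {"dx": -0.3, "dy": -1, "dz": 0, "twist": 0},
  {"dx": -0.9, "dy": -3, "dz": 0, "twist": 0},
  {"dx": -1.8, "dy": -6, "dz": 0, "twist": 0},
  {"dx": -2.8, "dy": -9.2, "dz": 0, "twist": 0},
  {"dx": -3.8, "dy": -12.4, "dz": 0, "twist": 0},
  {"dx": -4.7, "dy": -15.4, "dz": 0, "twist": 0},
  {"dx": -5.4, "dy": -17.8, "dz": 0, "twist": 0},
  {"dx": -5.9, "dy": -19.2, "dz": 0, "twist": 0},
  {"dx": -6.05, "dy": -19.76, "dz": 0, "twist": 0},
  {"dx": -6.05, "dy": -19.76, "dz": 0, "twist": 0},
  {"dx": -6.05, "dy": -19.76, "dz": 0, "twist": 0},
])

```text
t: 9.1
eef_pos: [0.5774, 0.081, 0.0791]
ee_rot: [-0.269, -3.129, 0.001]
wrist_force: [-0.4, 0.6, -0.9]
opening: 0.0609
```

```bash
python3 - <<'E'
from h import *
go(.578,.0815,.008,170)
b=capture("scene");a=capture("top")
def O(i):
    h=cv2.cvtColor(i,cv2.COLOR_RGB2HSV);return (h[...,0]>5)&(h[...,0]<20)&(h[...,1]>140)
for p,n in((a,"top"),(b,"sc")):
    w=pts(p);m=O(p["image"])&(np.hypot(w[...,0]-.578,w[...,1]-.082)<.06);q=w[m];print(n,len(q),q.min(0).round(4),q.max(0).round(4))
c=np.hstack([cv2.resize(a["image"][90:270,260:480],(400,327)),cv2.resize(b["image"][140:270,220:379],(400,327))]);save("a5.png",c)
E
```

```text
t 9.1 pos [0.5774 0.081  0.0791] psi 170.16 F [-0.4  0.6 -0.9] op 0.0609 q6 -2.16
dx -0.06 dy 0.07 dz 7.11 twist 0.003 tilt [-1.4e-03 -4.0e-04 -1.0e+00]
top 294 [0.5412 0.0524 0.105 ] [0.5891 0.1124 0.2186]
sc 697 [0.5393 0.0488 0.0921] [0.6084 0.1298 0.2094]
```

View pics/a5.png

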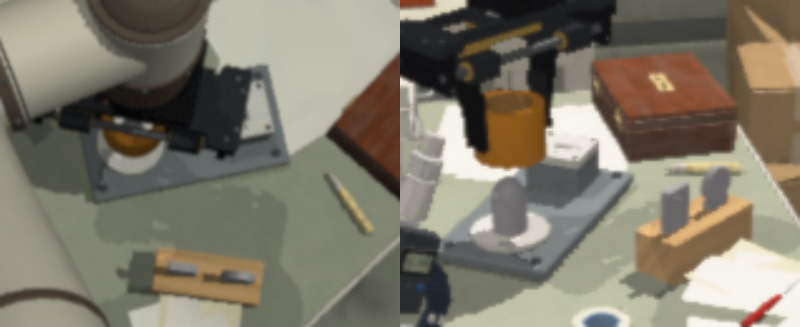

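The roll hangs upright above the spindle (scene crop, roll (512,125), spindle (510,215)). I'll compare their axes in the same camera before lowering.

```bash
python3 - <<'E'
from h import *
from scipy.optimize import least_squares
b=capture("scene");w=pts(b);a=capture("top");wt=pts(a)
h=cv2.cvtColor(b["image"],cv2.COLOR_RGB2HSV);O=(h[...,0]>5)&(h[...,0]<20)&(h[...,1]>140)
def fit(q,r):
    f=least_squares(lambda c:np.hypot(q[:,0]-c[0],q[:,1]-c[1])-r,[.578,.082],loss="soft_l1",f_scale=.001);return f.x,len(q),np.median(abs(f.fun))
m=O&(np.hypot(w[...,0]-.578,w[...,1]-.082)<.045)&(w[...,2]>.098)&(w[...,2]<.132)
print("roll",fit(w[m],.031))
n=~O&(np.hypot(w[...,0]-.578,w[...,1]-.084)<.024)&(w[...,2]>.026)&(w[...,2]<.054)
print("spin",fit(w[n],.0155))
d=np.load("s0.npz");w0=d["sw"];n=(np.hypot(w0[...,0]-.578,w0[...,1]-.084)<.024)&(w0[...,2]>.026)&(w0[...,2]<.054);print("spin0",fit(w0[n],.0155))
t=d["tw"];n=(np.hypot(t[...,0]-.578,t[...,1]-.082)<.024)&(t[...,2]>.026)&(t[...,2]<.054);print("spin top side",fit(t[n],.0155))
E
```

```text
roll (array([0.57863066, 0.08313796]), 411, np.float64(0.0013227345513445662))
spin (array([0.58140402, 0.08335454]), 160, np.float64(0.0009067615500083174))
spin0 (array([0.58187994, 0.08313845]), 165, np.float64(0.0007997387454809612))
spin top side (array([0.57972004, 0.08141908]), 58, np.float64(0.00028591763282182284))
```

Emit:
step_arm([
  {"dx": -0.18, "dy": 0.05, "dz": 0, "twist": 0},
  {"dx": -0.18, "dy": 0.05, "dz": 0.8, "twist": 0},
  {"dx": -0.18, "dy": 0.05, "dz": 1.6, "twist": 0},
  {"dx": -0.18, "dy": 0.05, "dz": 2.2, "twist": 0},
  {"dx": -0.18, "dy": 0.05, "dz": 2.7, "twist": 0},
  {"dx": -0.18, "dy": 0.05, "dz": 3.1, "twist": 0},
  {"dx": -0.18, "dy": 0.05, "dz": 3.5, "twist": 0},
  {"dx": -0.18, "dy": 0.05, "dz": 3.5, "twist": 0},
])

```text
t: 9.97
eef_pos: [0.5791, 0.0811, 0.0439]
ee_rot: [-0.269, -3.128, 0.001]
wrist_force: [0.5, 0.3, -0.7]
opening: 0.0609
```

```bash
python3 -c "
from h import *
go(.5795,.0815,.008,170)"
```

```text
t 9.97 pos [0.5791 0.0811 0.0439] psi 170.18 F [ 0.5  0.3 -0.7] op 0.0609 q6 -2.16
dx -0.04 dy 0.05 dz 3.59 twist 0.003 tilt [-1.8e-03 -6.0e-04 -1.0e+00]
```

Emit:
step_arm([
  {"dx": 0, "dy": 0, "dz": 0.6, "twist": 0},
  {"dx": 0, "dy": 0, "dz": 1.2, "twist": 0},
  {"dx": 0, "dy": 0, "dz": 1.8, "twist": 0},
  {"dx": 0, "dy": 0, "dz": 2.4, "twist": 0},
  {"dx": 0, "dy": 0, "dz": 2.9, "twist": 0},
  {"dx": 0, "dy": 0, "dz": 3.3, "twist": 0},
  {"dx": 0, "dy": 0, "dz": 3.3, "twist": 0},
])

```text
t: 10.55
eef_pos: [0.579, 0.0811, 0.0108]
ee_rot: [-0.269, -3.128, 0.001]
wrist_force: [0.2, 0.5, -1.1]
opening: 0.0611
```

Emit:
step_arm([
  {"dx": 0, "dy": 0, "dz": 0.2, "twist": 0},
  {"dx": 0, "dy": 0, "dz": 0.35, "twist": 0},
  {"dx": 0, "dy": 0, "dz": 0.35, "twist": 0},
])

```text
t: 10.8
eef_pos: [0.5797, 0.0814, 0.0084]
ee_rot: [-0.269, -3.13, 0.0]
wrist_force: [-0.2, 0.2, -0.9]
opening: 0.0608
```

Emit:
step_arm([
  {"dx": 0, "dy": 0, "dz": 0, "twist": 0},
  {"dx": 0, "dy": 0, "dz": 0, "twist": 0},
  {"dx": 0, "dy": 0, "dz": 0, "twist": 0},
  {"dx": 0, "dy": 0, "dz": 0, "twist": 0},
  {"dx": 0, "dy": 0, "dz": 0, "twist": 0},
  {"dx": 0, "dy": 0, "dz": 0, "twist": 0},
  {"dx": 0, "dy": 0, "dz": -2, "twist": 0},
  {"dx": 0, "dy": 0, "dz": -5, "twist": 0},
  {"dx": 0, "dy": 0, "dz": -8, "twist": 0},
  {"dx": 0, "dy": 0, "dz": -11, "twist": 0},
  {"dx": 0, "dy": 0, "dz": -11, "twist": 0},
], grip=100)

```text
t: 11.72
eef_pos: [0.584, 0.0824, 0.1255]
ee_rot: [0.265, 3.118, 0.006]
wrist_force: [1.0, 0.1, 1.8]
opening: 0.0871
```

```bash
python3 - <<'E'
from h import *
go(.442,.0275,.12,263.3)
b=capture("scene");w=pts(b)
h=cv2.cvtColor(b["image"],cv2.COLOR_RGB2HSV);O=(h[...,0]>5)&(h[...,0]<20)&(h[...,1]>140)
m=O&(np.hypot(w[...,0]-.578,w[...,1]-.082)<.05)&(w[...,2]<.09);q=w[m];print("roll top z",np.percentile(q[:,2],[1,50,97]))
save("a6.png",cv2.resize(b["image"][140:270,220:379],(636,520)))
E
```

```text
t 11.72 pos [0.584  0.0824 0.1255] psi 170.28 F [1.  0.1 1.8] op 0.0871 q6 -2.16
dx 13.08 dy -7.81 dz 0.35 twist -1.624 tilt [ 0.0128  0.003  -0.9999]
roll top z [0.02165099 0.05350635 0.06834817]
```

View pics/a6.png

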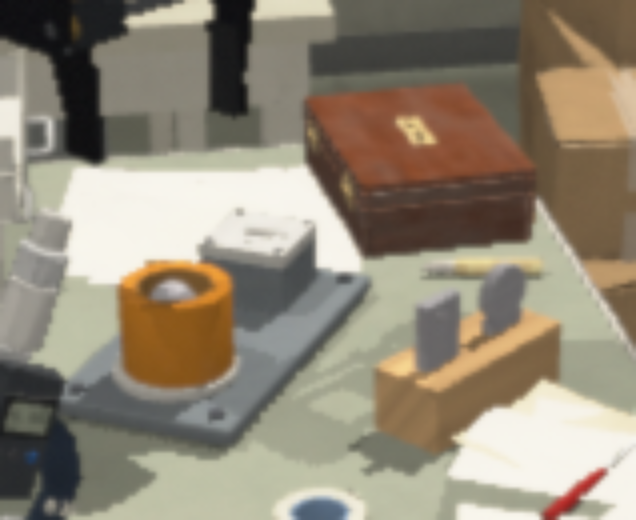

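The roll lies flat on the platter around the spindle: its top measures 68 mm, as it should, at crop (175,325). I'll move over the flat key next.

Emit:
step_arm([
  {"dx": 0.8, "dy": -0.5, "dz": 0, "twist": -0.12},
  {"dx": 1.8, "dy": -1.1, "dz": 0, "twist": -0.24},
  {"dx": 2.8, "dy": -1.7, "dz": 0, "twist": -0.36},
  {"dx": 3.8, "dy": -2.3, "dz": 0, "twist": -0.48},
  {"dx": 4.8, "dy": -2.9, "dz": 0, "twist": -0.6},
  {"dx": 5.8, "dy": -3.5, "dz": 0, "twist": -0.72},
  {"dx": 6.8, "dy": -4.1, "dz": 0, "twist": -0.84},
  {"dx": 7.8, "dy": -4.7, "dz": 0, "twist": -0.96},
  {"dx": 8.8, "dy": -5.3, "dz": 0, "twist": -1.08},
  {"dx": 9.8, "dy": -5.9, "dz": 0, "twist": -1.2},
  {"dx": 10.8, "dy": -6.5, "dz": 0, "twist": -1.32},
  {"dx": 11.8, "dy": -7.1, "dz": 0, "twist": -1.44},
  {"dx": 12.4, "dy": -7.5, "dz": 0, "twist": -1.54},
  {"dx": 12.65, "dy": -7.65, "dz": 0, "twist": -1.61},
  {"dx": 12.65, "dy": -7.65, "dz": 0, "twist": -1.624},
  {"dx": 12.65, "dy": -7.65, "dz": 0, "twist": -1.624},
  {"dx": 12.65, "dy": -7.65, "dz": 0, "twist": -1.624},
])

```text
t: 13.18
eef_pos: [0.4421, 0.0276, 0.1181]
ee_rot: [2.084, -2.35, -0.0]
wrist_force: [0.3, -0.4, -0.4]
opening: 0.0869
```

```bash
cat > f.py <<'E'
from h import *
b=capture("scene");w=pts(b);s=get_state();p=s["eef_pos"]
go(.442,.0275,.1,263.3)
g=b["image"].max(2)<50
R=cv2.Rodrigues(np.array(s["ee_rot"],float))[0]
l=(w-p)@R   # tool frame
for sg in(-1,1):
    m=g&(abs(l[...,0])<.03)&(sg*l[...,1]>.03)&(sg*l[...,1]<.075)&(abs(l[...,2])<.06)
    q=l[m];r=np.argwhere(m)
    if len(q)<5: print(sg,len(q));continue
    k=q[:,2]>np.percentile(q[:,2],99)-.02
    print(sg,len(q),"tool-frame pct1",np.percentile(q[k],2,axis=0).round(4),"pct99",np.percentile(q[k],98,axis=0).round(4),"px",r.min(0),r.max(0))
    np.set_printoptions(suppress=True)
print("proj spec tips inner/outer",cv2.projectPoints(np.array([p+R@np.array([x,y,.008]) for y in(-.0585,-.0435,.0435,.0585) for x in (-.0095,.0095)]),b["rvec"],b["tvec"],b["camera_matrix"],None)[0].reshape(-1,2).round(1).tolist())
E
python3 f.py
```

```text
t 13.23 pos [0.4422 0.0276 0.1182] psi -96.83 F [ 0.  -0.7 -0.6] op 0.0871 q6 -0.55
dx 0.01 dy 0.01 dz 1.82 twist -0.002 tilt [-4.e-04 -2.e-04 -1.e+00]
-1 118 tool-frame pct1 [-0.0129 -0.0499 -0.0503] pct99 [ 0.0091 -0.0421 -0.031 ] px [163 308] [177 317]
1 117 tool-frame pct1 [-0.0127  0.0459 -0.0494] pct99 [ 0.0087  0.054  -0.0301] px [174 345] [190 354]
proj spec tips inner/outer [[306.4, 192.9], [312.3, 190.3], [311.7, 194.8], [317.6, 192.1], [343.9, 206.1], [349.7, 203.2], [349.8, 208.2], [355.6, 205.2]]
```

Seen in the camera, the fingertips stand at tool z ≈ −0.030 instead of +0.008. That agrees with the missed roll grasp, so I'll use that 38 mm correction. Now I'll descend onto the bow and close partway.

Emit:
step_arm([
  {"dx": 0, "dy": 0, "dz": 2.5, "twist": 0},
  {"dx": 0, "dy": 0, "dz": 5, "twist": 0},
  {"dx": 0, "dy": 0, "dz": 7, "twist": 0},
  {"dx": 0, "dy": 0, "dz": 8.5, "twist": 0},
  {"dx": 0, "dy": 0, "dz": 9.6, "twist": 0},
  {"dx": 0, "dy": 0, "dz": 10.3, "twist": 0},
  {"dx": 0, "dy": 0, "dz": 10.3, "twist": 0},
  {"dx": 0, "dy": 0, "dz": 10.3, "twist": 0},
  {"dx": 0, "dy": 0, "dz": 10.3, "twist": 0},
], grip=40)

```text
t: 13.98
eef_pos: [0.4428, 0.0278, 0.016]
ee_rot: [-2.086, 2.348, -0.001]
wrist_force: [-0.3, -0.1, -0.5]
opening: 0.0384
```

Emit:
step_arm([
  {"dx": 0, "dy": 0, "dz": 0, "twist": 0},
  {"dx": 0, "dy": 0, "dz": 0, "twist": 0},
  {"dx": 0, "dy": 0, "dz": 0, "twist": 0},
], grip=15)

```text
t: 14.23
eef_pos: [0.4424, 0.0277, 0.016]
ee_rot: [-2.086, 2.348, -0.001]
wrist_force: [-0.4, 0.2, 0.0]
opening: 0.0219
```

```bash
python3 - <<'E'
from h import *
go(.442,.0275,.013,263.3)
b=capture("scene");a=capture("top")
c=np.hstack([cv2.resize(a["image"][190:280,320:430],(400,327),interpolation=cv2.INTER_CUBIC),cv2.resize(b["image"][170:252,290:390],(400,327),interpolation=cv2.INTER_CUBIC)]);save("a7.png",c)
E
```

```text
t 14.23 pos [0.4424 0.0277 0.016 ] psi -96.77 F [-0.4  0.2  0. ] op 0.0219 q6 -0.55
dx 0.02 dy 0.04 dz 0.30 twist -0.001 tilt [ 1.2e-03  6.0e-04 -1.0e+00]
```

View pics/a7.png

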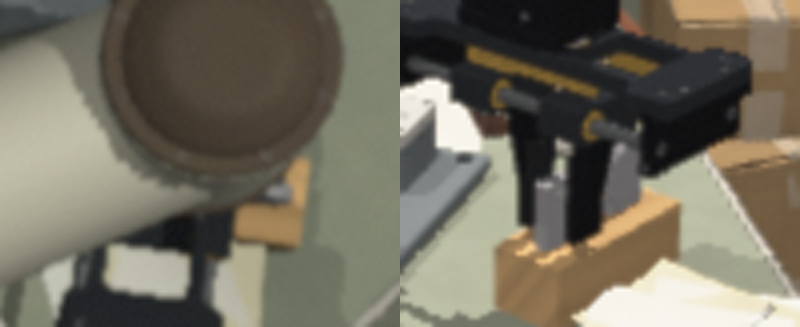

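The far finger (scene crop 530,180) and the near finger (588,200) straddle the rectangular bow at (553,210), with the tips just above the block. I'll close on it.

Emit:
step_arm([
  {"dx": 0, "dy": 0, "dz": 0.15, "twist": 0},
  {"dx": 0, "dy": 0, "dz": 0.15, "twist": 0},
  {"dx": 0, "dy": 0, "dz": 0.15, "twist": 0},
], grip=5)

```text
t: 14.58
eef_pos: [0.4421, 0.0276, 0.0139]
ee_rot: [-2.087, 2.348, -0.0]
wrist_force: [0.4, 0.2, -0.8]
opening: 0.0077
```

Emit:
step_arm([
  {"dx": 0, "dy": 0, "dz": 0, "twist": 0},
  {"dx": 0, "dy": 0, "dz": 0, "twist": 0},
  {"dx": 0, "dy": 0, "dz": 0, "twist": 0},
], grip=0)

```text
t: 14.83
eef_pos: [0.4421, 0.0276, 0.0139]
ee_rot: [-2.087, 2.349, -0.0]
wrist_force: [0.2, -0.3, -0.6]
opening: 0.0075
```

```bash
python3 -c "
from h import *
go(.442,.0275,.013,263.3);print(get_state()['ft_torque'])"
```

```text
t 14.83 pos [0.4421 0.0276 0.0139] psi -96.76 F [ 0.2 -0.3 -0.6] op 0.0075 q6 -0.55
dx 0.01 dy 0.01 dz 0.09 twist -0.001 tilt [ 1.e-04  0.e+00 -1.e+00]
[ 0.05359908 -0.05063651  0.03639126]
```

Both pads are on the bow and the side forces are near zero. I'll lift, and work out the slot position from the first top picture.

Emit:
step_arm([
  {"dx": 0, "dy": 0, "dz": -0.4, "twist": 0},
  {"dx": 0, "dy": 0, "dz": -1, "twist": 0},
  {"dx": 0, "dy": 0, "dz": -2, "twist": 0},
  {"dx": 0, "dy": 0, "dz": -3.5, "twist": 0},
  {"dx": 0, "dy": 0, "dz": -5.5, "twist": 0},
  {"dx": 0, "dy": 0, "dz": -7.5, "twist": 0},
  {"dx": 0, "dy": 0, "dz": -9, "twist": 0},
  {"dx": 0, "dy": 0, "dz": -9.6, "twist": 0},
  {"dx": 0, "dy": 0, "dz": -9.6, "twist": 0},
])

```text
t: 15.58
eef_pos: [0.4427, 0.0279, 0.1116]
ee_rot: [-2.084, 2.346, -0.002]
wrist_force: [-1.0, 0.3, -0.4]
opening: 0.0071
```

```bash
python3 - <<'E'
from h import *
d=np.load("s0.npz");ti,tw=d["ti"],d["tw"]
a=capture("top")
K=a["camera_matrix"];R=cv2.Rodrigues(np.array(a["rvec"],float))[0];t=np.array(a["tvec"]).reshape(3);C=-R.T@t;print("cam",C)
def at(u,v,z):
    r=R.T@np.linalg.inv(K)@np.array([u,v,1.]);return C+r*(z-C[2])/r[2]
g=cv2.cvtColor(ti,cv2.COLOR_RGB2GRAY);s=8;x0,y0,x1,y1=372,130,418,176
G=cv2.resize(g[y0:y1,x0:x1],None,fx=s,fy=s,interpolation=cv2.INTER_CUBIC)
tp=(G>140).astype(np.uint8)
tp=cv2.morphologyEx(tp,cv2.MORPH_OPEN,np.ones((9,9)))
cs=max(cv2.findContours(tp,cv2.RETR_EXTERNAL,cv2.CHAIN_APPROX_NONE)[0],key=cv2.contourArea)
P=lambda c:np.array([at(x0+(u+.5)/s-.5,y0+(v+.5)/s-.5,.052)[:2]*1000 for u,v in c.reshape(-1,2)],np.float32)
rc=cv2.minAreaRect(P(cs));print("plate",rc)
fill=np.zeros_like(tp);cv2.drawContours(fill,[cv2.convexHull(cs)],-1,1,-1);fill=cv2.erode(fill,np.ones((45,45)))
for th in (90,110,125):
    dk=((G<th)&(fill>0)).astype(np.uint8)
    for c in cv2.findContours(dk,cv2.RETR_EXTERNAL,cv2.CHAIN_APPROX_NONE)[0]:
        if cv2.contourArea(c)>150: print("slot",th,cv2.contourArea(c),cv2.minAreaRect(P(c)),cv2.boundingRect(c))
# same rectification for block top & key bow top
x0,y0,x1,y1=335,220,415,268
G2=cv2.resize(ti[y0:y1,x0:x1],None,fx=s,fy=s,interpolation=cv2.INTER_CUBIC)
go(.606,-.030,.11,373.7)
E
```

```text
cam [0.30772551 0.10269433 1.15157926]
plate ((607.6280517578125, -30.15789794921875), (53.87812423706055, 53.960487365722656), 13.45291805267334)
slot 90 1428.0 ((606.7474365234375, -30.155445098876953), (15.746044158935547, 5.6565470695495605), 13.07530403137207) (155, 138, 33, 67)
slot 110 2094.0 ((606.787841796875, -30.24793243408203), (17.71169662475586, 7.326555252075195), 13.770873069763184) (151, 133, 42, 76)
slot 125 2667.0 ((606.7257690429688, -30.393423080444336), (19.142959594726562, 8.60275650024414), 14.55075454711914) (149, 131, 47, 81)
t 15.63 pos [0.4419 0.0276 0.1103] psi -96.78 F [-0.2  0.2 -0.3] op 0.0076 q6 -0.55
dx 3.78 dy -16.98 dz 0.04 twist -1.928 tilt [ 7.e-04  7.e-04 -1.e+00]
```

Emit:
step_arm([
  {"dx": 0.2, "dy": -0.8, "dz": 0, "twist": -0.12},
  {"dx": 0.4, "dy": -2, "dz": 0, "twist": -0.24},
  {"dx": 0.7, "dy": -3.2, "dz": 0, "twist": -0.36},
  {"dx": 1.0, "dy": -4.4, "dz": 0, "twist": -0.48},
  {"dx": 1.3, "dy": -5.6, "dz": 0, "twist": -0.6},
  {"dx": 1.5, "dy": -6.8, "dz": 0, "twist": -0.72},
  {"dx": 1.8, "dy": -8, "dz": 0, "twist": -0.84},
  {"dx": 2.0, "dy": -9.2, "dz": 0, "twist": -0.96},
  {"dx": 2.3, "dy": -10.4, "dz": 0, "twist": -1.08},
  {"dx": 2.6, "dy": -11.6, "dz": 0, "twist": -1.2},
  {"dx": 2.9, "dy": -12.8, "dz": 0, "twist": -1.32},
  {"dx": 3.1, "dy": -14, "dz": 0, "twist": -1.44},
  {"dx": 3.4, "dy": -15.2, "dz": 0, "twist": -1.56},
  {"dx": 3.6, "dy": -16.2, "dz": 0, "twist": -1.68},
  {"dx": 3.75, "dy": -16.8, "dz": 0, "twist": -1.8},
  {"dx": 3.8, "dy": -17.11, "dz": 0, "twist": -1.89},
  {"dx": 3.8, "dy": -17.11, "dz": 0, "twist": -1.926},
  {"dx": 3.8, "dy": -17.11, "dz": 0, "twist": -1.926},
  {"dx": 3.8, "dy": -17.11, "dz": 0, "twist": -1.926},
])

```text
t: 17.22
eef_pos: [0.6065, -0.0305, 0.1083]
ee_rot: [-3.12, -0.37, 0.005]
wrist_force: [1.1, 0.4, 0.4]
opening: 0.008
```

```bash
python3 - <<'E'
from h import *
go(.6073,-.0303,.11,373.6)
b=capture("scene");w=pts(b)
save("a8.png",cv2.resize(b["image"][130:240,240:350],(600,600),interpolation=cv2.INTER_CUBIC))
h=b["image"].astype(int);grey=(np.ptp(h,axis=2)<30)&(h.mean(2)>60)
m=grey&(np.hypot(w[...,0]-.607,w[...,1]+.03)<.03)&(w[...,2]>.08)&(w[...,2]<.18);q=w[m]
print(len(q),q.min(0),q.max(0),np.median(q,0))
lo=q[q[:,2]<q[:,2].min()+.02];print("bit",lo.mean(0),np.ptp(lo,axis=0))
E
```

```text
t 17.22 pos [ 0.6065 -0.0305  0.1083] psi 13.51 F [1.1 0.4 0.4] op 0.008 q6 1.59
dx 0.09 dy 0.00 dz -0.17 twist -0.002 tilt [-3.3e-03 -3.0e-04 -1.0e+00]
174 [ 0.58918019 -0.04167951  0.09872606] [ 0.61806947 -0.01029092  0.17981332] [ 0.59976498 -0.0283678   0.13420189]
bit [ 0.60457066 -0.02824582  0.10885982] [0.0185042  0.01243466 0.01989511]
```

View pics/a8.png

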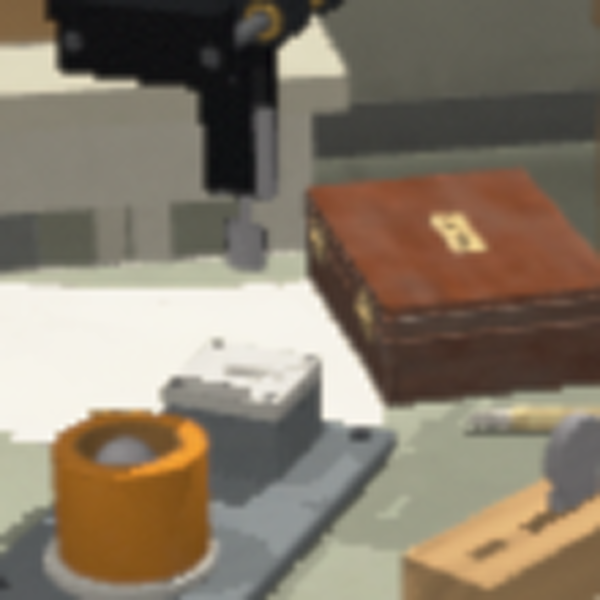

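The key hangs upright at crop (250,200), with its bit at (245,245) above the slot at (250,372), and the round-bow key is still in the block. I'll descend until just above the slot.

Emit:
step_arm([
  {"dx": 0.02, "dy": 0, "dz": 1, "twist": 0},
  {"dx": 0.03, "dy": 0, "dz": 2, "twist": 0},
  {"dx": 0.03, "dy": 0, "dz": 3, "twist": 0},
  {"dx": 0.03, "dy": 0, "dz": 3.8, "twist": 0},
  {"dx": 0.03, "dy": 0, "dz": 4.2, "twist": 0},
  {"dx": 0.03, "dy": 0, "dz": 4.2, "twist": 0},
  {"dx": 0.03, "dy": 0, "dz": 4.2, "twist": 0},
])

```text
t: 17.85
eef_pos: [0.6078, -0.0303, 0.0676]
ee_rot: [3.119, 0.372, -0.001]
wrist_force: [0.6, -0.5, -0.8]
opening: 0.0077
```

```bash
python3 -c "
from h import *
go(.6073,-.0303,.055,373.6)"
```

```text
t 17.85 pos [ 0.6078 -0.0303  0.0676] psi 13.6 F [ 0.6 -0.5 -0.8] op 0.0077 q6 1.59
dx -0.04 dy -0.01 dz 1.26 twist -0.000 tilt [-5.e-04 -3.e-04 -1.e+00]
```

Next I'll enter the slot in small steps, watching the force.

Emit:
step_arm([
  {"dx": -0.04, "dy": 0, "dz": 0.3, "twist": 0},
  {"dx": -0.04, "dy": 0, "dz": 0.6, "twist": 0},
  {"dx": -0.04, "dy": 0, "dz": 0.9, "twist": 0},
  {"dx": -0.04, "dy": 0, "dz": 1.1, "twist": 0},
  {"dx": -0.04, "dy": 0, "dz": 1.1, "twist": 0},
])

```text
t: 18.27
eef_pos: [0.608, -0.03, 0.0568]
ee_rot: [-3.119, -0.372, -0.002]
wrist_force: [1.5, 0.9, -1.7]
opening: 0.0076
```

```bash
python3 -c "
from h import *
go(.6073,-.0303,.028,373.6)"
```

```text
t 18.27 pos [ 0.608  -0.03    0.0568] psi 13.6 F [ 1.5  0.9 -1.7] op 0.0076 q6 1.59
dx -0.07 dy 0.01 dz 2.88 twist -0.000 tilt [ 1.3e-03  4.0e-04 -1.0e+00]
```

Emit:
step_arm([
  {"dx": -0.03, "dy": 0, "dz": 0.3, "twist": 0},
  {"dx": -0.03, "dy": 0, "dz": 0.6, "twist": 0},
  {"dx": -0.03, "dy": 0, "dz": 0.8, "twist": 0},
  {"dx": -0.03, "dy": 0, "dz": 1.0, "twist": 0},
  {"dx": -0.03, "dy": 0, "dz": 1.0, "twist": 0},
])

```text
t: 18.68
eef_pos: [0.608, -0.0301, 0.0469]
ee_rot: [-3.119, -0.372, -0.003]
wrist_force: [3.7, 1.5, -1.6]
opening: 0.008
```

Emit:
step_arm([
  {"dx": 0.05, "dy": 0, "dz": 0.3, "twist": 0},
  {"dx": 0.07, "dy": 0, "dz": 0.6, "twist": 0},
  {"dx": 0.07, "dy": 0, "dz": 0.9, "twist": 0},
  {"dx": 0.07, "dy": 0, "dz": 1.1, "twist": 0},
  {"dx": 0.07, "dy": 0, "dz": 1.1, "twist": 0},
])

```text
t: 19.1
eef_pos: [0.6084, -0.0299, 0.0375]
ee_rot: [3.119, 0.373, 0.003]
wrist_force: [1.2, 3.3, 3.8]
opening: 0.008
```

```bash
python3 -c "
from h import *
go(.608,-.0301,.028,373.6);print(get_state()['ft_torque'])"
```

```text
t 19.1 pos [ 0.6084 -0.0299  0.0375] psi 13.63 F [1.2 3.3 3.8] op 0.008 q6 1.59
dx -0.04 dy 0.01 dz 0.95 twist 0.001 tilt [ 1.7e-03  2.0e-04 -1.0e+00]
[ 0.88807472 -0.12978808  0.00518985]
```

Emit:
step_arm([
  {"dx": 0, "dy": -0.03, "dz": 0.25, "twist": 0},
  {"dx": 0, "dy": -0.04, "dz": 0.5, "twist": 0},
  {"dx": 0, "dy": -0.04, "dz": 0.75, "twist": 0},
  {"dx": 0, "dy": -0.04, "dz": 1.0, "twist": 0},
  {"dx": 0, "dy": -0.04, "dz": 1.0, "twist": 0},
])

```text
t: 19.52
eef_pos: [0.6082, -0.0298, 0.0277]
ee_rot: [3.119, 0.373, 0.002]
wrist_force: [-1.3, 2.2, 9.3]
opening: 0.0079
```

```bash
python3 -c "
from h import *
go(.608,-.0301,.028,373.6);print(get_state()['ft_torque'])"
```

```text
t 19.52 pos [ 0.6082 -0.0298  0.0277] psi 13.64 F [-1.3  2.2  9.3] op 0.0079 q6 1.59
dx -0.03 dy 0.02 dz -0.03 twist 0.001 tilt [ 1.1e-03 -4.0e-04 -1.0e+00]
[0.79550682 0.5106584  0.03160873]
```

Emit:
step_arm([
  {"dx": 0, "dy": 0, "dz": 0.15, "twist": 0},
  {"dx": 0, "dy": 0, "dz": 0.3, "twist": 0},
  {"dx": 0, "dy": 0, "dz": 0.3, "twist": 0},
])

```text
t: 19.77
eef_pos: [0.6083, -0.0298, 0.0275]
ee_rot: [3.118, 0.375, 0.003]
wrist_force: [-5.4, 4.2, 22.8]
opening: 0.0076
```

```bash
python3 - <<'E'
from h import *
go(.608,-.0301,.028,373.6);print(get_state()['ft_torque'])
b=capture("scene");
h=b["image"].astype(int);w=pts(b)
save("a9.png",cv2.resize(b["image"][155:225,250:320],(600,600),interpolation=cv2.INTER_CUBIC))
E
```

```text
t 19.77 pos [ 0.6083 -0.0298  0.0275] psi 13.7 F [-5.4  4.2 22.8] op 0.0076 q6 1.59
dx -0.04 dy 0.02 dz -0.05 twist 0.002 tilt [ 0.0018 -0.001  -1.    ]
[ 1.18571782  1.99978705 -0.03167172]
```

View pics/a9.png

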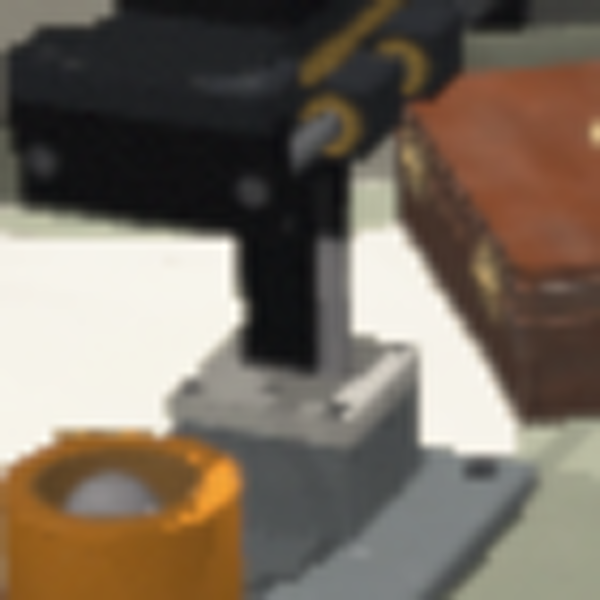

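The bow's foot sits on the plate at crop (335,370). The force rose to 23 N with no further travel, at the depth predicted for home. I'll ease the push and turn clockwise.

Emit:
step_arm([
  {"dx": 0, "dy": 0, "dz": -0.12, "twist": 0},
  {"dx": 0, "dy": 0, "dz": -0.12, "twist": 0.08},
  {"dx": 0, "dy": 0, "dz": -0.12, "twist": 0.16},
  {"dx": 0, "dy": 0, "dz": -0.12, "twist": 0.24},
  {"dx": 0, "dy": 0, "dz": -0.12, "twist": 0.32},
  {"dx": 0, "dy": 0, "dz": -0.12, "twist": 0.4},
  {"dx": 0, "dy": 0, "dz": -0.12, "twist": 0.4},
])

```text
t: 20.4
eef_pos: [0.6085, -0.0298, 0.0277]
ee_rot: [3.131, -0.257, 0.004]
wrist_force: [-3.0, 2.9, 16.8]
opening: 0.0076
```

```bash
python3 -c "
from h import *
go(.608,-.0301,.028,373.6-88.5);print(get_state()['ft_torque'])"
```

```text
t 20.4 pos [ 0.6085 -0.0298  0.0277] psi -9.39 F [-3.   2.9 16.8] op 0.0076 q6 1.19
dx -0.04 dy 0.04 dz -0.03 twist 1.143 tilt [ 2.3e-03 -6.0e-04 -1.0e+00]
[ 1.11347598e+00  1.30822763e+00 -2.86410888e-04]
```

Emit:
step_arm([
  {"dx": 0, "dy": 0, "dz": 0, "twist": 0.1},
  {"dx": 0, "dy": 0, "dz": 0, "twist": 0.2},
  {"dx": 0, "dy": 0, "dz": 0, "twist": 0.3},
  {"dx": 0, "dy": 0, "dz": 0, "twist": 0.4},
  {"dx": 0, "dy": 0, "dz": 0, "twist": 0.5},
  {"dx": 0, "dy": 0, "dz": 0, "twist": 0.6},
  {"dx": 0, "dy": 0, "dz": 0, "twist": 0.7},
  {"dx": 0, "dy": 0, "dz": 0, "twist": 0.7},
])

```text
t: 21.07
eef_pos: [0.6081, -0.0301, 0.0277]
ee_rot: [2.852, -1.315, 0.003]
wrist_force: [-4.3, 2.7, 18.4]
opening: 0.0075
```

```bash
python3 -c "
from h import *
go(.608,-.0301,.028,373.6-88.5);print(get_state()['ft_torque'])"
```

```text
t 21.07 pos [ 0.6081 -0.0301  0.0277] psi -49.51 F [-4.3  2.7 18.4] op 0.0075 q6 0.49
dx -0.01 dy 0.01 dz -0.03 twist 0.443 tilt [ 0.0014 -0.0012 -1.    ]
[0.93176638 1.41512252 0.04097431]
```

Emit:
step_arm([
  {"dx": 0, "dy": 0, "dz": 0, "twist": 0.1},
  {"dx": 0, "dy": 0, "dz": 0, "twist": 0.2},
  {"dx": 0, "dy": 0, "dz": 0, "twist": 0.3},
  {"dx": 0, "dy": 0, "dz": 0, "twist": 0.38},
  {"dx": 0, "dy": 0, "dz": 0, "twist": 0.43},
  {"dx": 0, "dy": 0, "dz": 0, "twist": 0.43},
  {"dx": 0, "dy": 0, "dz": 0, "twist": 0.43},
])

```text
t: 21.65
eef_pos: [0.6077, -0.0303, 0.0277]
ee_rot: [2.509, -1.889, 0.002]
wrist_force: [-4.5, 1.6, 17.6]
opening: 0.0076
```

```bash
python3 - <<'E'
from h import *
go(.608,-.0301,.028,373.6-88.5);print([get_state()['ft_torque'].round(3)])
b=capture("scene");print(get_state()['ft_torque'].round(3))
i=b["image"]
save("a10.png",np.hstack([cv2.resize(i[155:225,250:320],(500,500),interpolation=cv2.INTER_CUBIC),cv2.resize(i[195:245,300:330],(300,500),interpolation=cv2.INTER_CUBIC)]))
E
```

```text
t 21.65 pos [ 0.6077 -0.0303  0.0277] psi -73.95 F [-4.5  1.6 17.6] op 0.0076 q6 0.06
dx -0.01 dy -0.03 dz -0.03 twist 0.017 tilt [ 6.0e-04 -1.4e-03 -1.0e+00]
[array([0.912, 1.667, 0.118])]
[0.91 1.66 0.23]
```

Emit:
step_arm([
  {"dx": 0, "dy": 0, "dz": 0, "twist": 0.015},
  {"dx": 0, "dy": 0, "dz": 0, "twist": 0.02},
  {"dx": 0, "dy": 0, "dz": 0, "twist": 0.02},
  {"dx": 0, "dy": 0, "dz": 0, "twist": 0.02},
])

```text
t: 22.03
eef_pos: [0.6077, -0.0303, 0.0277]
ee_rot: [2.491, -1.913, 0.002]
wrist_force: [-5.7, 2.1, 18.2]
opening: 0.0078
```

```bash
python3 - <<'E'
from h import *
T=[]
for k in range(5):
    b=capture("scene");T.append(get_state()['ft_torque'][2])
print(np.round(T,3));go(.608,-.0301,.028,373.6-88.8)
w=pts(b);i=b["image"].astype(int)
h=cv2.cvtColor(b["image"],cv2.COLOR_RGB2HSV);O=(h[...,0]>5)&(h[...,0]<20)&(h[...,1]>140)
q=w[O&(np.hypot(w[...,0]-.579,w[...,1]-.082)<.05)];print("roll top",np.percentile(q[:,2],97))
m=(np.ptp(i,axis=2)<30)&(i.mean(2)>60)&(np.hypot(w[...,0]-.608,w[...,1]+.03)<.025)&(w[...,2]>.06)&(w[...,2]<.11)
q=w[m];print("bow",len(q),q.min(0).round(4),q.max(0).round(4))
if len(q)>5: print(cv2.minAreaRect((q[:,:2]*1000).astype(np.float32)))
d=np.load("s0.npz");w0=d["sw"]
for n,W in(("before",w0),("now",w)):
    m=(np.hypot(W[...,0]-.437,W[...,1]+.024)<.026)&(W[...,2]>.048)&(W[...,2]<.09);print("pin_key",n,m.sum(),W[m].mean(0).round(4))
E
```

```text
[0.31  0.262 0.284 0.328 0.298]
t 22.28 pos [ 0.6077 -0.0303  0.0277] psi -75.06 F [-4.4  3.7 17.7] op 0.0077 q6 0.04
dx -0.01 dy -0.03 dz -0.03 twist 0.002 tilt [ 6.0e-04 -1.5e-03 -1.0e+00]
roll top 0.06849904329025844
bow 111 [ 0.5923 -0.0455  0.0604] [ 0.6252 -0.0113  0.1091]
((608.8970336914062, -29.408405303955078), (36.23091125488281, 27.16146469116211), 79.73539733886719)
pin_key before 127 [ 0.4356 -0.0217  0.0623]
pin_key now 125 [ 0.4356 -0.0221  0.0624]
```

The torque is now about 0.30 N m, above the spring's 0.17 at the stop, so the plug is against its stop. The key is home and gripped, so I'm handing the job in.

```bash
python3 -c "
from bench import *
print(finish_job())"
```

```text
the job is handed in; nothing more can be done
None
```

I loaded the orange tape roll onto the spindle and let go of it. Then I pushed the rectangular-bow key home in the switch, turned it clockwise to the stop, and handed the job in at 22.3 s while still gripping it.

**Last checks:**
- **Roll:** it lies flat; its top measured 68.5 mm above the bench, where 68 mm is expected.
- **Key depth:** it stopped at the depth predicted for home. Pushing harder raised the force to 23 N with no further travel, and about 18 N was still on it at the end.
- **Turn:** the hand turned about 1.55 rad. The torque had risen to about 0.30 N m, more than the spring's 0.17 N m, so the switch is against its stop.
- **Other key:** the round-bow key is still in the block and has not moved. I did not re-measure the other things on the bench.

**What disagreed or failed:**
- **Gripper height:** the fingertips were about 38 mm higher than the reported tool position implies. My first grasp of the roll therefore closed above it, without disturbing it. I corrected for this by camera.
- **Torque during the turn:** midway it read lower than I expected (about 0.04 N m against 0.12), but it rose clearly at the end.
- **Last picture:** the viewing limit blocked it, so the turned key was checked by force, torque and pose only.

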